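# Weigh the purple stain bottle behind the balance's sliding guard

### The arm

A 6-joint arm with a two-finger parallel gripper is mounted at the origin on a cart in front of the work surface, level with it; the furniture and walls round the work are solid. World frame = base frame: x ahead of the robot, y to its left, z up, the work surface at z = 0. Lengths are in m, angles in rad, forces in N, time in s.
With the tool pointing down it reaches from about 0.35 to 0.975 m from the base axis. Payload 17.4 kg.
Tool frame: the origin (TCP) lies at the very end of the fingers, on their centre line; the grasp point (between the pads) lies 19 mm behind it; z points along the fingers, y is the line along which they close (so a half turn about z gives the same grasp; the last joint's range is limited). The gripper opens to 85 mm and grips with 20 to 120 N. Pads are 22 mm wide; open, the fingers measure 114 mm over their backs; the gripper's body (76 mm by 85 mm) begins 54 mm behind the grasp point. The pads swing forward as they close: fully open they stand 13 mm farther back than shut.
Start: joints at [1.241, 0.116, 1.442, -0, 1.584, -0.038], TCP at [0.194, 0.646, 0.231] pointing down, gripper open.
Joint ranges: [-2.83, 2.83], [-0.83, 2.19], [0.07, 2.5], [-1.14, 4.28], [0.01, 3], [-2.97, 2.97]. Speed limits (rad/s): [1.89, 1.89, 2.22, 3.14, 3.14, 3.14].

### API

Orientations are given as a unit quaternion [w, x, y, z].
In Python, from bench import * gives the robot as it stands.
- The arm moves only by the tool apply_moves, never from a script. Its argument "deltas" is a list of rows, each a list of 3 entries, a list of its own where there are three numbers: the turn, a rotation vector about the tool's x, y, z normalised to -1 to 1, where 1 is 30 degrees, then the shift along the tool's x, y, z normalised to -1 to 1, where 1 is 400 mm, then the opening, from -1 (shut) to 1 (fully open). In form: [[[ax, ay, az], [tx, ty, tz], jaw], ...]. A call has 1 to 20 rows; each row is the pose to reach, as a shift and turn from the pose commanded when the call began, along the tool's axes at that moment; what a row does not reach only later rows make up. A row lasts 1/12 s, in which the tool goes at most 41.7 mm and 7.16 degrees, less where a joint would pass 70% of its speed; a pose out of reach is approached as far as the arm can. A call with a number of a shift or a turn outside -1 to 1 is refused whole. A call with a gripper value outside its range is refused whole. The fingers move at their own pace and stop on an object; "force" is the grip in N (left out, the last holds). Time passes only in rows, so rows that repeat a pose let the fingers close. It gives the time, the measured TCP pose, the force, the opening and the grip force at its end, in the units of the state.
- observe(): the state, without advancing time (a new reading comes with each control period).
- camera(name): name is "scene" or "top"; returns the picture (384x512x3 uint8, red, green, blue); there is no depth.
- calibration(name): a dict with "fx", "fy", "cx", "cy" (pixels), "distortion" ([k1, k2, p1, p2, k3] as OpenCV has them; the pictures are not rectified), "camera_from_world" (4x4, takes a point from world to camera coordinates). Camera axes: x right, y up, looking along -z (the intrinsics and any distortion apply to the point x, -y, -z); pixel columns grow to the right and rows downward; lengths in m; the calibration is good to about 2 mm. A picture is of the moment at which its call begins. calibration takes no time and is no camera call.
- close_job(): hands the job in; it is judged then, once.
Trained networks look in the newest picture that a camera, given by its name, has taken for a name from the list of things; names that differ only in an ending like _2 or _b are one class to them, and where a whole thing is asked for, a point or a joint stands for the part that bears it (a point fixed in the world has none). Each returns a list of dicts, best first, with "conf" (0 to 1); they miss things now and then, are a little off and sometimes report something else, mostly with a low value. They report only what shows in the picture. A call takes as long as a camera call. They do not tell look-alikes from the thing itself.
- boxes_of(camera, query): "extent" ([centre column, centre row, width, height] in pixels, round what is visible of it).
- place_of(camera, query): "uv" ([column, row] in pixels: a listed point, or the origin of a listed thing).
The state is a dict: "t": time; "qpos": joint angles; "dq": joint speeds; "joint_torque": joint torques, N m; "ee_pos": TCP position; "tcp_rot": TCP orientation; "ft_force": force on the tool from outside, world axes, zero at the start; "wrist_torque": the same for the moment, N m; "finger_gap": opening from 0.0 (shut) to 1.0 (fully open); "grasp_force": force on a finger pad.
Only numpy, scipy, OpenCV 4.12 (cv2) and the standard library are available. Lean on these libraries where they do the work, as an engineer would, in place of code of your own. Each camera call takes 0.05 s, during which the arm holds its last target. There are 200 camera calls.

### The job

Weigh the purple stain bottle: slide the balance's clear guard fully open, set the bottle gently upright on the middle of the round weighing pan (do not drop it), let go of it, and slide the guard fully shut again with the bottle inside. Leave the other bottles and the other things on the bench where they are.

Things in the scene. Friction and masses are not known exactly. Their poses are not given: they have to be found in the camera images.
- balance: White lab balance, fixed. Origin on the bench under the pan's centre; x = depth, y = to the left along the guard's track, z up; turned up to 0.3 rad. Base x -100..100, y -96..266, z 0..25 mm. Weighing chamber: fixed 4 mm clear walls at y = -88, y = +88 and (back) x = +88 mm, tops at z 125 mm, back rail 131. Left of it (y 95..253) the electronics, 80 mm high.
- guard (a joint): Guard's slide along balance +y, m: 0 shut, 0.170 fully open (hard stops); about 1.5 N friction, stays where left, may start ajar. The guard is an L of clear plastic, blue edges, 180 mm along y: front pane at balance x = -89 mm, top pane z 132..136 mm. Shut, it covers the chamber's front and top; fully open, both are free from y = -86 to +80 mm.
- guard_handle (a point): In the blue upright fin handle on the guard's top pane, mid-length of the guard, 162 mm above the bench. Fin: 56 mm (balance x) by 14 mm (balance y, the slide direction), z 140 to 174 mm; its foot plate is 70 x 34 mm, top at 140 mm. The point is at the fin's centre in plan. Axes as the balance's.
- pan (a point): Centre of the top face of the round steel weighing pan, diameter 90 mm, 36 mm above the bench, 9 mm above the chamber floor. Axes as the balance's.
- purple_bottle: The bottle to weigh: purple body, black screw cap, 77 mm high, body 42 mm in diameter to 64 mm, cap 26 mm in diameter above; 0.09 kg. Origin at the centre of its underside, z up.
- brown_bottle: Bystander: brown bottle with white cap, same size as the purple one. Origin at the centre of its underside.
- red_bottle: Bystander: dark red bottle with white cap, same size as the purple one. Origin at the centre of its underside.
- sample_cup: Bystander: sample cup with red lid, diameter 39 mm, 74 mm high. Origin at the centre of its underside.
- timer: Bystander: white bench timer, 62 x 68 x 22 mm. Origin at the centre of its underside.
- petri_dish: Bystander: red petri dish, diameter 90 mm, 16 mm high. Origin at the centre of its underside.
- marker: Bystander: black-capped marker pen lying flat, 130 mm long, 13 mm high. Origin at the centre of its underside.
Mind the look-alikes: they are no part of the job. Leave any yellow look-alike of the purple_bottle alone.

How it is judged:
By the outcome, as a careful person would: the job done as asked, in the order asked, and still so for the second after the job is handed in, with the robot touching nothing.
It also fails if it takes over 64 s, if anything falls off the work surface, if the arm or the gripper's body presses on something with over 40 N, if the wrist force passes 120 N, or if a joint passes its speed limit or range.

## Working session

There is one attempt and no reset: what is moved stays moved. The work goes in short steps, Python scripts to look and compute and a tool call to move; the robot and the scene stay as the last step left them, time stands still between calls to the robot, and variables do not carry over. Pictures are saved under pics/ and viewed, at most 10 in all, crops included, and the job is handed in when it is done.

Besides the shell and the picture viewer there is one more tool, called after "Call:" as name(argument=value, ...), one argument or row to a line, values as JSON. apply_moves: Moves the arm, as the interface text tells. Scaled input: -1 to 1 covers 400 mm each way for a shift and 30 degrees each way for a turn. Its arguments: {"type":"object","properties":{"deltas":{"type":"array","items":{"type":"array"}},"force":{"type":"number"}},"required":["deltas"]}

```bash
mkdir -p pics; cat > h.py <<'E'
from bench import *
import numpy as np, cv2
def ray(cam,uv):
    c=calibration(cam);K=np.array([[c['fx'],0,c['cx']],[0,c['fy'],c['cy']],[0,0,1]])
    p=cv2.undistortPoints(np.array([[uv]],float),K,np.array(c['distortion'],float))[0,0]
    T=np.array(c['camera_from_world']);d=T[:3,:3].T@np.array([p[0],-p[1],-1]);o=-T[:3,:3].T@T[:3,3]
    return o,d
def at(cam,uv,z):
    o,d=ray(cam,uv);return o+d*(z-o[2])/d[2]
def proj(cam,P):
    c=calibration(cam);K=np.array([[c['fx'],0,c['cx']],[0,c['fy'],c['cy']],[0,0,1]])
    T=np.array(c['camera_from_world']);q=np.atleast_2d(P)@T[:3,:3].T+T[:3,3];q=q*[1,-1,-1]
    return cv2.projectPoints(q,np.zeros(3),np.zeros(3),K,np.array(c['distortion'],float))[0][:,0]
E
python3 - <<'E'
from h import *
a=camera('scene');b=camera('top')
cv2.imwrite('pics/s0.png',a[...,::-1]);cv2.imwrite('pics/t0.png',b[...,::-1])
for cam in('scene','top'):
    print(cam,ray(cam,(256,192))[0].round(3))
    for n,z in dict(balance=0,guard_handle=.162,pan=.036,purple_bottle=0,brown_bottle=0,red_bottle=0,sample_cup=0,timer=0,petri_dish=0,marker=0).items():
        print(n,[(np.round(r['uv']).tolist(),round(r['conf'],2),at(cam,r['uv'],z)[:2].round(3).tolist()) for r in place_of(cam,n)[:3]])
print(observe())
E
```

```text
scene [-0.236 -0.866  1.144]
balance [([260.0, 202.0], 0.77, [0.515, 0.069])]
guard_handle [([254.0, 166.0], 0.8, [0.507, 0.096]), ([179.0, 171.0], 0.18, [0.278, 0.24])]
pan [([263.0, 197.0], 0.96, [0.516, 0.055])]
purple_bottle [([322.0, 241.0], 0.77, [0.564, -0.223]), ([337.0, 233.0], 0.63, [0.633, -0.229]), ([354.0, 250.0], 0.54, [0.622, -0.321])]
brown_bottle [([278.0, 250.0], 0.71, [0.415, -0.159])]
red_bottle [([318.0, 262.0], 0.59, [0.486, -0.282])]
sample_cup [([198.0, 160.0], 0.61, [0.463, 0.435])]
timer [([177.0, 171.0], 0.68, [0.354, 0.43]), ([318.0, 267.0], 0.46, [0.472, -0.296])]
petri_dish [([301.0, 332.0], 0.59, [0.264, -0.442])]
marker [([336.0, 301.0], 0.45, [0.423, -0.43])]
top [0.365 0.022 1.23 ]
balance [([236.0, 178.0], 0.72, [0.512, 0.068])]
guard_handle [([222.0, 174.0], 0.56, [0.504, 0.105]), ([383.0, 253.0], 0.31, [0.273, -0.377])]
pan [([236.0, 173.0], 0.62, [0.524, 0.067])]
purple_bottle [([344.0, 146.0], 0.56, [0.629, -0.306]), ([322.0, 144.0], 0.54, [0.635, -0.23]), ([324.0, 165.0], 0.46, [0.561, -0.235])]
brown_bottle [([302.0, 204.0], 0.7, [0.424, -0.16
[... 464 characters left out ...]
1, 'qpos': array([ 1.24120065e+00,  1.15990194e-01,  1.44156318e+00, -5.98066026e-06,
        1.58397630e+00, -3.78059587e-02]), 'dq': array([-5.86499474e-05, -1.93485862e-04, -3.64022070e-04, -1.36237952e-03,
        6.41299734e-05,  1.30269929e-03]), 'joint_torque': array([-2.55765175e-03, -7.31720924e+01, -6.32662153e+01, -2.18804371e-04,
        5.65752380e-04, -7.56772761e-05]), 'ee_pos': array([0.19419715, 0.64648736, 0.23133263]), 'tcp_rot': array([8.69229265e-06, 1.45377879e-01, 9.89376203e-01, 3.04154473e-05]), 'ft_force': array([0.46427331, 0.62951796, 0.16816636]), 'wrist_torque': array([-0.010001  , -0.02173415,  0.02183925]), 'grasp_force': 0.0, 'finger_gap': 0.9975830741371046}
```

View pics/s0.png

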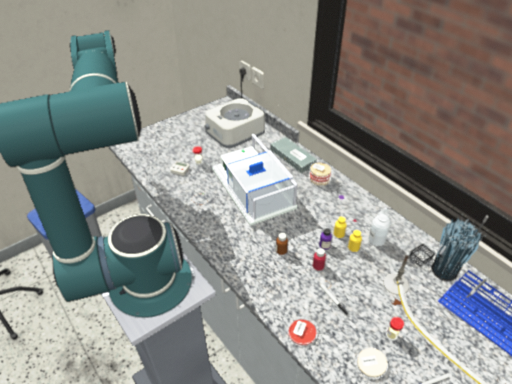

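View pics/t0.png

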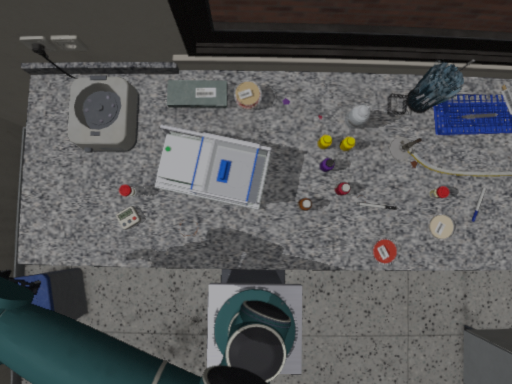

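```bash
python3 - <<'E'
from h import *
a=cv2.imread('pics/s0.png');b=cv2.imread('pics/t0.png')
c=np.vstack([cv2.resize(b[120:220,150:350],(800,400),interpolation=cv2.INTER_CUBIC)])
cv2.imwrite('pics/t1.png',c)
cv2.imwrite('pics/s1.png',cv2.resize(a[130:275,205:375],(700,597),interpolation=cv2.INTER_CUBIC))
for cam in('scene','top'):
  for n in ('purple_bottle','guard_handle'): print(cam,n,[(np.round(r['extent'],1).tolist(),round(r['conf'],2)) for r in boxes_of(cam,n)[:4]])
# colour centroids
for cam,im in(('scene',a),('top',b)):
  hsv=cv2.cvtColor(im,cv2.COLOR_BGR2HSV)
  for nm,lo,hi,roi in (('purple',(125,90,30),(155,255,200),(300,150,350,260)),('blue',(100,150,80),(122,255,255),(190,140,300,210))):
    m=cv2.inRange(hsv,lo,hi);k=np.zeros_like(m);x0,y0,x1,y1=roi;k[y0:y1,x0:x1]=m[y0:y1,x0:x1]
    n,_,st,ce=cv2.connectedComponentsWithStats(k)
    print(cam,nm,[(st[i].tolist(),ce[i].round(1).tolist()) for i in range(1,n) if st[i,4]>12])
E
```

```text
scene purple_bottle [([325.1, 237.9, 18.5, 25.0], 0.68), ([355.9, 242.3, 13.3, 23.8], 0.52), ([338.8, 225.9, 9.5, 19.0], 0.45)]
scene guard_handle [([260.4, 181.6, 64.5, 59.3], 0.93)]
top purple_bottle [([324.5, 166.2, 13.3, 13.4], 0.66), ([348.1, 143.1, 17.1, 13.1], 0.55), ([323.9, 142.4, 20.5, 17.0], 0.52)]
top guard_handle [([226.1, 169.9, 68.6, 70.8], 0.57)]
scene purple [([320, 233, 12, 13, 74], [325.1, 237.4])]
scene blue [([247, 162, 18, 13, 134], [255.5, 168.5])]
top purple [([320, 158, 14, 14, 96], [325.3, 165.6])]
top blue [([217, 160, 14, 22, 204], [223.5, 170.9])]
```

View pics/t1.png

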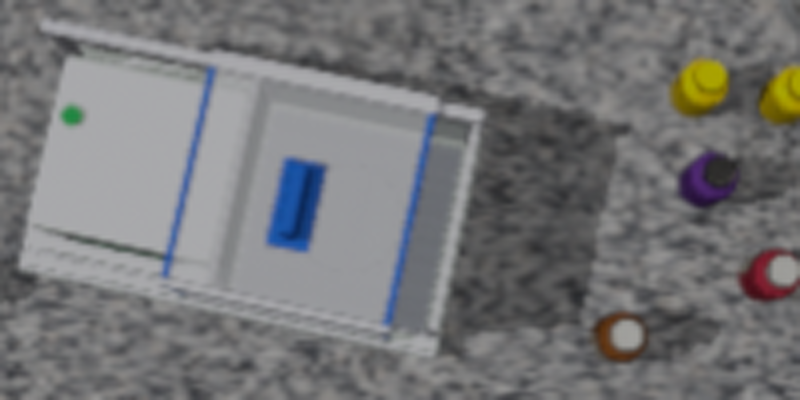

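View pics/s1.png

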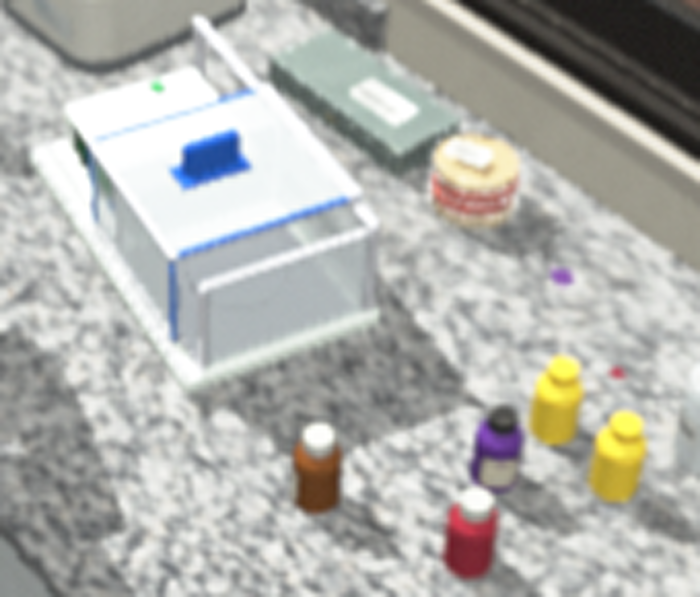

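```bash
cat > fit.py <<'E'
from h import *
from scipy.optimize import least_squares
t=lambda u,v:((u+.5)/4-.5+150,(v+.5)/4-.5+120)
s=lambda u,v:((u+.5)/4.1176-.5+205,(v+.5)/4.1176-.5+130)
O=[('top',t(435,352),(-100,-96,25),0),('top',t(22,268),(-100,266,25),0),('scene',s(190,375),(-100,-96,20),0),('scene',s(378,312),(100,-96,25),0),('scene',s(38,150),(-100,266,25),0),
('top',t(388,325),(-91,-90,136),1),('top',t(166,275),(-91,90,136),1),('scene',s(180,252),(-91,-90,136),1),('scene',s(95,138),(-91,90,136),1),
('top',t(285,157),(35,17,140),1),('top',t(326,163),(35,-17,140),1),('top',t(308,250),(-35,-17,140),1),('top',t(267,243),(-35,17,140),1),
('scene',s(170,173),(-35,17,140),1),('scene',s(188,187),(-35,-17,140),1),('scene',s(250,165),(35,-17,140),1)]
def W(p,P,g):
    P=np.array(P)/1e3;P=P+[0,p[3]*g,0];c,n=np.cos(p[2]),np.sin(p[2])
    return np.array([p[0]+c*P[0]-n*P[1],p[1]+n*P[0]+c*P[1],P[2]])
f=lambda p:np.concatenate([proj(c,W(p,P,g))[0]-uv for c,uv,P,g in O])
r=least_squares(f,[.515,.065,-.2,.03],loss='soft_l1')
print(r.x.round(4));print(f(r.x).reshape(-1,2).round(1).tolist())
print('handle',W(r.x,(0,0,162),1),'open',W([*r.x[:3],.17],(0,0,162),1))
# purple bottle: body silhouettes ~ mid height
g=lambda q:np.concatenate([(proj('top',[[*q,0.032]])[0]-[325.3,165.2]),proj('scene',[[*q,.036]])[0]-[325.5,238.5]])
b=least_squares(g,[.56,-.23]);print('bottle',b.x.round(4),g(b.x).round(1))
for cam,uv,z in(('top',t(722,170),.077),('scene',s(503,415),.077),('scene',s(497,480),.0),):print(at(cam,uv,z).round(3))
for n,uv,uv2 in(('red',t(783,268),s(478,494)),('brown',t(628,333),s(320,430)),('yel1',t(711,74),s(565,367)),('yel2',t(795,80),s(627,424))):print(n,at('top',uv,.077).round(3),at('scene',uv2,.077).round(3))
E
python3 fit.py
```

```text
[ 0.517   0.0639 -0.1995  0.0367]
[[0.5, 2.6], [-1.0, 0.9], [-1.8, 2.7], [0.5, -0.1], [-2.7, -0.4], [0.2, 2.5], [-1.8, 2.5], [-2.7, 0.8], [-2.5, -0.3], [0.6, -3.0], [1.1, -2.2], [0.7, -1.8], [0.1, -2.4], [1.0, -2.8], [0.7, -0.9], [2.7, -0.9]]
handle [0.52432666 0.0999181  0.162     ] open [0.55073629 0.23053121 0.162     ]
bottle [ 0.5559 -0.2368] [ 1.1 -0.3 -1.  -0.8]
[ 0.558 -0.239  0.077]
[ 0.556 -0.241  0.077]
[ 0.556 -0.247  0.   ]
red [ 0.479 -0.289  0.077] [ 0.481 -0.289  0.077]
brown [ 0.424 -0.162  0.077] [ 0.426 -0.161  0.077]
yel1 [ 0.637 -0.231  0.077] [ 0.636 -0.234  0.077]
yel2 [ 0.634 -0.3    0.077] [ 0.63  -0.312  0.077]
```

```bash
cat >> fit.py <<'E'
print('--- refit')
hx=lambda p,P,g:np.array(P)+[p[4]*1e3*(P[2]==140),0,0]
f=lambda p:np.concatenate([proj(c,W(p,hx(p,P,g),g))[0]-uv for c,uv,P,g in O])
r=least_squares(f,[.515,.065,-.2,.03,-.01],loss='soft_l1');p=r.x
print(p.round(4));print(f(p).reshape(-1,2).round(1).tolist())
print('handle',W(p,(p[4]*1e3,0,162),1),'open',W([*p[:3],.17],(p[4]*1e3,0,162),1))
print('pan px',proj('top',W(p,(0,0,36),0)),proj('scene',W(p,(0,0,36),0)))
E
python3 fit.py | sed -n '/refit/,$p'
```

```text
--- refit
[ 0.525   0.0634 -0.1955  0.0349 -0.0152]
[[0.8, 0.2], [-0.7, -1.1], [0.1, 1.8], [2.2, -1.0], [-1.3, -1.0], [1.1, -0.0], [-0.9, 0.2], [-0.4, 0.3], [-0.6, -0.7], [0.2, -0.6], [0.8, 0.1], [0.5, 0.6], [-0.2, 0.0], [-0.7, -2.1], [-1.0, -0.2], [1.0, -0.3]]
handle [0.51692965 0.10055913 0.162     ] open [0.5431695  0.23306308 0.162     ]
pan px [[237.39446674 172.50724711]] [[263.37455576 194.74097744]]
```

```bash
cat > d.py <<'E'
import sys
from h import *
from scipy.spatial.transform import Rotation as R
B=np.array([.5235,.0634,0]);Y=-.1955
def bal(x,y,z): return B+R.from_euler('z',Y).apply([x,y,z])
def rel(P,yaw):  # yaw: deg of tool y in world
    o=observe();r=R.from_quat(np.roll(o['tcp_rot'],-1));a=np.radians(yaw)
    y=np.array([np.cos(a),np.sin(a),0]);z=np.array([0,0,-1.]);G=R.from_matrix(np.c_[np.cross(y,z),y,z])
    return ((r.inv()*G).as_rotvec(degrees=True)/30).round(3).tolist(),(r.inv().apply(np.array(P)-o['ee_pos'])/.4).round(4).tolist()
E
python3 - <<'E'
from d import *
h=bal(-.0152,.0349,0);print(h)
for P in ([.36,.37,.231],[h[0],h[1],.231],[h[0],h[1],.147]):print(rel(P,78.8))
E
```

```text
[0.51536912 0.10058789 0.        ]
([-0.0, 0.0, -0.184], [-0.5958, -0.5427, 0.0007])
([-0.0, 0.0, -0.184], [-1.1616, -1.076, 0.0008])
([-0.0, 0.0, -0.184], [-1.1616, -1.076, 0.2108])
```

Call:
apply_moves(
  deltas=[
    [[0,0,-0.184],[-0.596,-0.543,0],1],
    [[0,0,-0.184],[-0.596,-0.543,0],1],
    [[0,0,-0.184],[-0.596,-0.543,0],1],
    [[0,0,-0.184],[-0.596,-0.543,0],1],
    [[0,0,-0.184],[-0.596,-0.543,0],1],
    [[0,0,-0.184],[-0.596,-0.543,0],1],
    [[0,0,-0.184],[-0.596,-0.543,0],1],
    [[0,0,-0.184],[-0.596,-0.543,0],1],
    [[0,0,-0.184],[-0.596,-0.543,0],1],
    [[0,0,-0.184],[-0.596,-0.543,0],1],
  ],
)

```text
t: 2.13
ee_pos: [0.3607, 0.3689, 0.2317]
tcp_rot: [0.0, 0.099, 0.995, 0.0]
ft_force: [-0.6, 0.1, 0.1]
finger_gap: 1.0
grasp_force: 0.0
```

```bash
python3 - <<'E'
from d import *
h=bal(-.0152,.0349,0)
for P in ([h[0],h[1],.231],[h[0],h[1],.147]):print(rel(P,78.8))
E
```

```text
([0.001, 0.001, -0.005], [-0.5111, -0.5815, 0.0015])
([0.001, 0.001, -0.005], [-0.511, -0.5816, 0.2115])
```

Call:
apply_moves(
  deltas=[
    [[0,0,0],[-0.511,-0.582,0],1],
    [[0,0,0],[-0.511,-0.582,0],1],
    [[0,0,0],[-0.511,-0.582,0],1],
    [[0,0,0],[-0.511,-0.582,0],1],
    [[0,0,0],[-0.511,-0.582,0],1],
    [[0,0,0],[-0.511,-0.582,0],1],
    [[0,0,0],[-0.511,-0.582,0],1],
    [[0,0,0],[-0.511,-0.582,0],1],
    [[0,0,0],[-0.511,-0.582,0],1],
    [[0,0,0],[-0.511,-0.582,0],1],
    [[0,0,0],[-0.511,-0.582,0],1],
    [[0,0,0],[-0.511,-0.582,0],1],
  ],
)

```text
t: 3.13
ee_pos: [0.5149, 0.1032, 0.2313]
tcp_rot: [-0.0, 0.097, 0.995, 0.0]
ft_force: [-0.7, -0.2, 0.5]
finger_gap: 0.998
grasp_force: 0.0
```

```bash
python3 - <<'E'
from d import *
h=bal(-.0152,.0349,0)
for P in ([h[0],h[1],.231],[h[0],h[1],.147]):print(rel(P,78.8))
a=camera('scene')[110:230,180:340]
cv2.imwrite('pics/s2.png',cv2.resize(a,(800,600),interpolation=cv2.INTER_CUBIC)[...,::-1])
E
```

```text
([0.0, -0.0, 0.003], [-0.0023, -0.0062, 0.0008])
([0.0, -0.0, 0.003], [-0.0023, -0.0063, 0.2108])
```

View pics/s2.png

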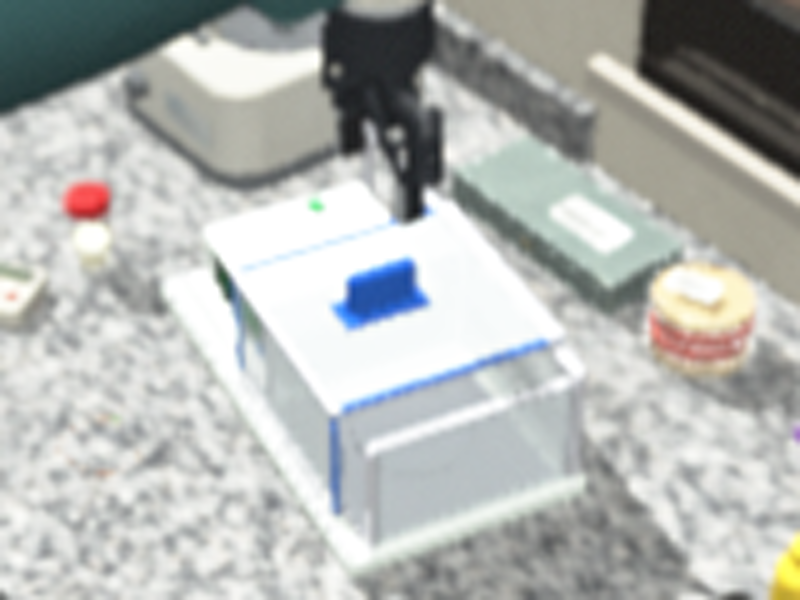

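Gripper hovers above the fin (fin at ~(385,285) in the crop), guard ajar. Descend and grip the fin.

Call:
apply_moves(
  deltas=[
    [[0,0,0],[-0.002,-0.002,0.1],1],
    [[0,0,0],[-0.002,-0.002,0.16],1],
    [[0,0,0],[-0.002,-0.002,0.205],1],
    [[0,0,0],[-0.002,-0.002,0.205],1],
    [[0,0,0],[-0.002,-0.002,0.205],1],
    [[0,0,0],[-0.002,-0.002,0.205],-1],
    [[0,0,0],[-0.002,-0.002,0.205],-1],
    [[0,0,0],[-0.002,-0.002,0.205],-1],
    [[0,0,0],[-0.002,-0.002,0.205],-1],
    [[0,0,0],[-0.002,-0.002,0.205],-1],
    [[0,0,0],[-0.002,-0.002,0.205],-1],
    [[0,0,0],[-0.002,-0.002,0.205],-1],
    [[0,0,0],[-0.002,-0.002,0.205],-1],
    [[0,0,0],[-0.002,-0.002,0.205],-1],
  ],
  force=30,
)

```text
t: 4.35
ee_pos: [0.5161, 0.1009, 0.1497]
tcp_rot: [0.0, 0.098, 0.995, 0.0]
ft_force: [-1.2, 0.4, 5.5]
finger_gap: 0.158
grasp_force: 31.7
```

Call:
apply_moves(
  deltas=[
    [[0,0,0],[0,0.04,0],-1],
    [[0,0,0],[0,0.08,0],-1],
    [[0,0,0],[0,0.12,0],-1],
    [[0,0,0],[0,0.16,0],-1],
    [[0,0,0],[0,0.2,0],-1],
    [[0,0,0],[0,0.24,0],-1],
    [[0,0,0],[0,0.28,0],-1],
    [[0,0,0],[0,0.3,0],-1],
    [[0,0,0],[0,0.315,0],-1],
    [[0,0,0],[0,0.325,0],-1],
    [[0,0,0],[0,0.333,0],-1],
    [[0,0,0],[0,0.338,0],-1],
    [[0,0,0],[0,0.342,0],-1],
    [[0,0,0],[0,0.346,0],-1],
    [[0,0,0],[0,0.346,0],-1],
    [[0,0,0],[0,0.346,0],-1],
  ],
)

```text
t: 5.68
ee_pos: [0.5431, 0.2359, 0.1498]
tcp_rot: [0.0, 0.098, 0.995, -0.001]
ft_force: [-0.9, -7.1, 6.7]
finger_gap: 0.161
grasp_force: 31.9
```

Call:
apply_moves(
  deltas=[
    [[0,0,0],[0,0.004,0],-1],
    [[0,0,0],[0,0.008,0],-1],
    [[0,0,0],[0,0.008,0],-1],
    [[0,0,0],[0,0.008,0],-1],
  ],
)

```text
t: 6.02
ee_pos: [0.5431, 0.236, 0.1497]
tcp_rot: [-0.001, 0.098, 0.995, -0.004]
ft_force: [-10.7, -34.9, 15.7]
finger_gap: 0.154
grasp_force: 33.6
```

Call:
apply_moves(
  deltas=[
    [[0,0,0],[0,-0.01,0],-1],
    [[0,0,0],[0,-0.01,0],0.2],
    [[0,0,0],[0,-0.01,0],1],
    [[0,0,0],[0,-0.01,0],1],
    [[0,0,0],[0,-0.01,0],1],
    [[0,0,0],[0,-0.01,0],1],
    [[0,0,0],[0,-0.01,0],1],
    [[0,0,0],[0,-0.01,-0.07],1],
    [[0,0,0],[0,-0.01,-0.14],1],
    [[0,0,0],[0,-0.01,-0.2],1],
    [[0,0,0],[0,-0.01,-0.2],1],
    [[0,0,0],[0,-0.01,-0.2],1],
  ],
)

```text
t: 7.02
ee_pos: [0.5431, 0.2361, 0.2306]
tcp_rot: [0.001, 0.098, 0.995, 0.001]
ft_force: [-0.3, -0.2, -0.3]
finger_gap: 1.003
grasp_force: 0.0
```

```bash
python3 - <<'E'
from d import *
for P in ([.55,0,.231],[.5565,-.239,.15]):print(rel(P,78.8))
E
```

```text
([0.002, 0.004, 0.0], [-0.1315, -0.5757, -0.0014])
([0.002, 0.004, 0.0], [-0.263, -1.1589, 0.2006])
```

Call:
apply_moves(
  deltas=[
    [[0,0,0],[-0.13,-0.576,0],1],
    [[0,0,0],[-0.13,-0.576,0],1],
    [[0,0,0],[-0.13,-0.576,0],1],
    [[0,0,0],[-0.13,-0.576,0],1],
    [[0,0,0],[-0.13,-0.576,0],1],
    [[0,0,0],[-0.13,-0.576,0],1],
    [[0,0,0],[-0.13,-0.576,0],1],
    [[0,0,0],[-0.13,-0.576,0],1],
  ],
)

```text
t: 7.68
ee_pos: [0.5486, -0.0014, 0.228]
tcp_rot: [-0.001, 0.099, 0.995, 0.0]
ft_force: [-0.9, -0.3, -0.0]
finger_gap: 1.004
grasp_force: 0.0
```

```bash
python3 - <<'E'
from d import *
for P in ([.5565,-.239,.231],[.5565,-.239,.15],):print(rel(P,78.8))
E
```

```text
([-0.0, -0.003, -0.005], [-0.1361, -0.5785, -0.0076])
([-0.0, -0.003, -0.005], [-0.1364, -0.5784, 0.1949])
```

Call:
apply_moves(
  deltas=[
    [[0,0,0],[-0.136,-0.578,0],1],
    [[0,0,0],[-0.136,-0.578,0],1],
    [[0,0,0],[-0.136,-0.578,0],1],
    [[0,0,0],[-0.136,-0.578,0],1],
    [[0,0,0],[-0.136,-0.578,0],1],
    [[0,0,0],[-0.136,-0.578,0],1],
    [[0,0,0],[-0.136,-0.578,0.1],1],
    [[0,0,0],[-0.136,-0.578,0.2],1],
    [[0,0,0],[-0.136,-0.578,0.2],1],
    [[0,0,0],[-0.136,-0.578,0.2],1],
    [[0,0,0],[-0.136,-0.578,0.2],1],
  ],
)

```text
t: 8.6
ee_pos: [0.5582, -0.2369, 0.1513]
tcp_rot: [0.001, 0.097, 0.995, -0.0]
ft_force: [0.0, 0.0, 1.2]
finger_gap: 1.003
grasp_force: 0.0
```

```bash
python3 - <<'E'
from d import *
print(rel([.5565,-.239,.021],78.8))
a=camera('scene')[180:276,262:390];b=camera('top')[110:206,250:378]
f=lambda x:cv2.resize(x,(640,480),interpolation=cv2.INTER_CUBIC)[:, 100:500]
cv2.imwrite('pics/s3.png',np.hstack([f(a),f(b)])[...,::-1])
E
```

```text
([-0.0, 0.002, 0.002], [0.0037, -0.0059, 0.3258])
```

View pics/s3.png

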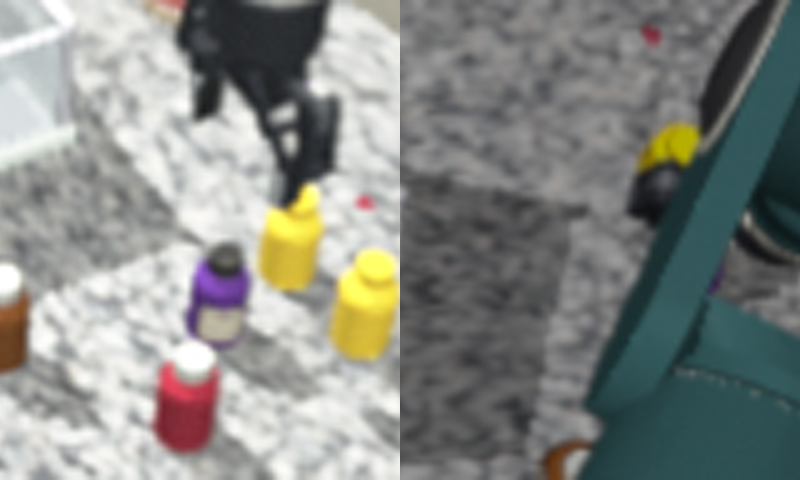

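Fingers straddle above the purple bottle (purple at ~(218,300) in the left half); descend and grip.

Call:
apply_moves(
  deltas=[
    [[0,0,0],[0.003,-0.004,0.08],1],
    [[0,0,0],[0.003,-0.004,0.16],1],
    [[0,0,0],[0.003,-0.004,0.22],1],
    [[0,0,0],[0.003,-0.004,0.27],1],
    [[0,0,0],[0.003,-0.004,0.31],1],
    [[0,0,0],[0.003,-0.004,0.325],1],
    [[0,0,0],[0.003,-0.004,0.325],1],
    [[0,0,0],[0.003,-0.004,0.325],1],
  ],
)

```text
t: 9.37
ee_pos: [0.5567, -0.2392, 0.021]
tcp_rot: [0.001, 0.097, 0.995, -0.0]
ft_force: [-0.2, -0.6, -0.2]
finger_gap: 1.0
grasp_force: 0.0
```

Call:
apply_moves(
  deltas=[
    [[0,0,0],[0,0,0],0.3],
    [[0,0,0],[0,0,0],0.2],
    [[0,0,0],[0,0,0],0.1],
    [[0,0,0],[0,0,0],0],
    [[0,0,0],[0,0,0],-0.1],
    [[0,0,0],[0,0,0],-0.2],
    [[0,0,0],[0,0,0],-1],
    [[0,0,0],[0,0,0],-1],
    [[0,0,0],[0,0,0],-1],
    [[0,0,0],[0,0,0],-1],
  ],
  force=25,
)

```text
t: 10.2
ee_pos: [0.5562, -0.239, 0.0201]
tcp_rot: [0.0, 0.098, 0.995, -0.0]
ft_force: [-1.1, 1.1, 5.9]
finger_gap: 0.471
grasp_force: 25.4
```

Call:
apply_moves(
  deltas=[
    [[0,0,0],[0,0,-0.03],-1],
    [[0,0,0],[0,0,-0.1],-1],
    [[0,0,0],[0,0,-0.18],-1],
    [[0,0,0],[0,0,-0.26],-1],
    [[0,0,0],[0,0,-0.34],-1],
    [[0,0,0],[0,0,-0.42],-1],
    [[0,0,0],[0,0,-0.48],-1],
    [[0,0,0],[0,0,-0.5],-1],
    [[0,0,0],[0,0,-0.5],-1],
  ],
)

```text
t: 10.95
ee_pos: [0.5564, -0.2392, 0.2222]
tcp_rot: [0.002, 0.098, 0.995, -0.001]
ft_force: [0.1, 0.1, -0.9]
finger_gap: 0.468
grasp_force: 25.8
```

```bash
python3 - <<'E'
from d import *
B[:]=[.524,.0652,0]
p=bal(0,0,0);print(p);o=observe();print(o['ee_pos'],o['finger_gap'],o['grasp_force'],rel([p[0],p[1],.21],78.8),rel([p[0],p[1],.06],78.8))
x=o['ee_pos']
a=camera('scene').copy()
q=proj('scene',[[x[0],x[1],x[2]-.021],[x[0],x[1],x[2]+.056]]).round(1);print(q)
cv2.imwrite('pics/s4.png',cv2.resize(a[130:250,262:422],(800,600),interpolation=cv2.INTER_CUBIC)[...,::-1])
E
```

```text
[0.524  0.0652 0.    ]
[ 0.55641614 -0.23922732  0.22219998] 0.4682239711870534 25.844347962120082 ([-0.002, 0.007, 0.0], [0.2274, 0.7309, 0.0289]) ([-0.002, 0.007, 0.0], [0.2288, 0.7312, 0.4039])
[[331.  203.6]
 [334.  185.5]]
```

View pics/s4.png

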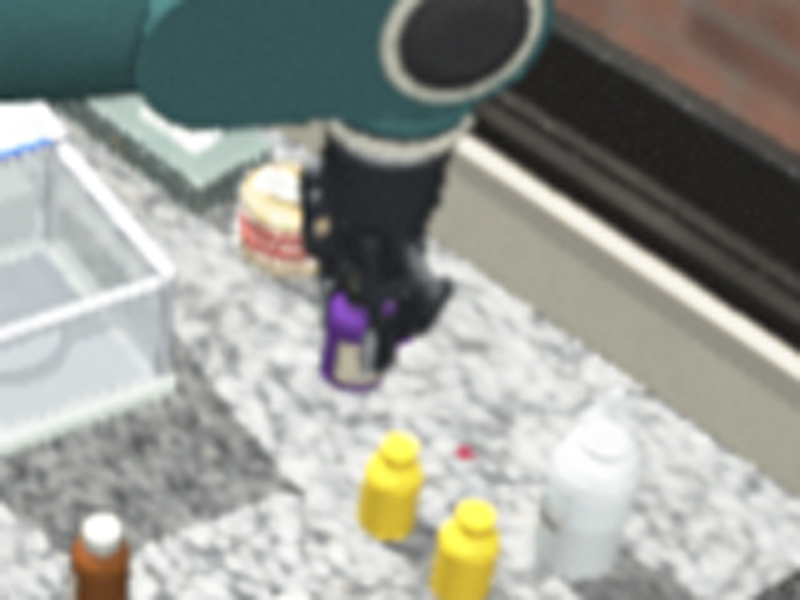

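Bottle held upright, bottom at ~(350,380) in the crop as predicted. Quick pan check with the guard open.

```bash
python3 - <<'E'
from d import *
for c in('scene','top'):
  camera(c)
  for n,z in(('pan',.036),('guard_handle',.162)): print(c,n,[(np.round(r['uv'],1).tolist(),round(r['conf'],2),at(c,r['uv'],z)[:2].round(4).tolist()) for r in place_of(c,n)[:2]])
a=camera('scene')[150:225,215:315]
cv2.imwrite('pics/s5.png',cv2.resize(a,(800,600),interpolation=cv2.INTER_CUBIC)[...,::-1])
B[:]=[.524,.0652,0]
print([(proj('scene',[bal(.045*np.cos(t),.045*np.sin(t),.036)])[0]-[215,150]+.5)*8-.5 for t in (0,1.57,3.14,-1.57)])
E
```

```text
scene pan [([264.7, 196.9], 0.68, [0.5215, 0.0509]), ([242.8, 144.2], 0.63, [0.6568, 0.3731])]
scene guard_handle [([242.0, 145.1], 0.63, [0.5492, 0.2293])]
top pan [([236.3, 171.4], 0.97, [0.5287, 0.0671])]
top guard_handle [([179.2, 161.9], 0.96, [0.538, 0.2347]), ([130.6, 218.1], 0.42, [0.3671, 0.3755])]
[array([469.62170945, 331.99277626]), array([343.9328083 , 303.83724956]), array([301.57366073, 388.90698437]), array([430.61767398, 418.6263443 ])]
```

View pics/s5.png

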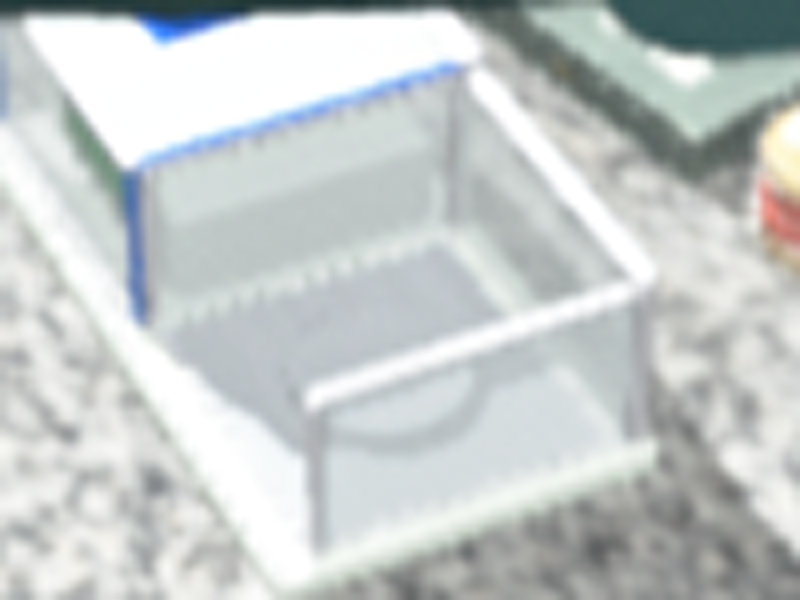

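Call:
apply_moves(
  deltas=[
    [[0,0,0],[0.024,0.07,0],-1],
    [[0,0,0],[0.046,0.15,0],-1],
    [[0,0,0],[0.07,0.23,0],-1],
    [[0,0,0],[0.095,0.31,0],-1],
    [[0,0,0],[0.12,0.39,0],-1],
    [[0,0,0],[0.145,0.47,0],-1],
    [[0,0,0],[0.17,0.55,0],-1],
    [[0,0,0],[0.193,0.625,0],-1],
    [[0,0,0],[0.21,0.68,0],-1],
    [[0,0,0],[0.22,0.715,0],-1],
    [[0,0,0],[0.224,0.727,0],-1],
    [[0,0,0],[0.224,0.727,0.05],-1],
    [[0,0,0],[0.224,0.727,0.1],-1],
    [[0,0,0],[0.224,0.727,0.15],-1],
    [[0,0,0],[0.224,0.727,0.2],-1],
    [[0,0,0],[0.224,0.727,0.2],-1],
    [[0,0,0],[0.224,0.727,0.2],-1],
  ],
)

```text
t: 12.77
ee_pos: [0.5241, 0.0632, 0.1388]
tcp_rot: [-0.001, 0.098, 0.995, -0.0]
ft_force: [0.3, 0.1, 0.1]
finger_gap: 0.466
grasp_force: 25.8
```

```bash
python3 - <<'E'
from d import *
print(observe()['tcp_rot'],rel([.525,.0635,.057],78.8))
E
```

```text
[-9.28819698e-04  9.77830443e-02  9.95207302e-01 -1.96890687e-04] ([-0.001, -0.003, -0.001], [-0.0023, 0.0012, 0.2045])
```

Call:
apply_moves(
  deltas=[
    [[0,0,0],[-0.002,0,0.06],-1],
    [[0,0,0],[-0.002,0,0.11],-1],
    [[0,0,0],[-0.002,0,0.15],-1],
    [[0,0,0],[-0.002,0,0.18],-1],
    [[0,0,0],[-0.002,0,0.193],-1],
    [[0,0,0],[-0.002,0,0.198],-1],
    [[0,0,0],[-0.002,0,0.201],-1],
    [[0,0,0],[-0.002,0,0.203],-1],
    [[0,0,0],[-0.002,0,0.203],-1],
  ],
)

```text
t: 13.52
ee_pos: [0.5257, 0.0636, 0.0589]
tcp_rot: [0.001, 0.098, 0.995, 0.0]
ft_force: [-0.1, 0.4, -1.2]
finger_gap: 0.468
grasp_force: 25.8
```

Call:
apply_moves(
  deltas=[
    [[0,0,0],[0,0,0.001],-1],
    [[0,0,0],[0,0,0.002],-1],
    [[0,0,0],[0,0,0.002],-1],
  ],
)

```text
t: 13.77
ee_pos: [0.5254, 0.0635, 0.0575]
tcp_rot: [0.0, 0.098, 0.995, 0.0]
ft_force: [-0.2, 0.4, -1.5]
finger_gap: 0.47
grasp_force: 25.8
```

Call:
apply_moves(
  deltas=[
    [[0,0,0],[0,0,0.001],-1],
    [[0,0,0],[0,0,0.002],-1],
    [[0,0,0],[0,0,0.003],-1],
    [[0,0,0],[0,0,0.003],-1],
    [[0,0,0],[0,0,0.003],-1],
  ],
)

```text
t: 14.18
ee_pos: [0.5253, 0.0636, 0.0562]
tcp_rot: [0.0, 0.098, 0.995, 0.0]
ft_force: [-0.4, 0.5, -0.5]
finger_gap: 0.468
grasp_force: 26.0
```

Call:
apply_moves(
  deltas=[
    [[0,0,0],[0,0,0.001],-1],
    [[0,0,0],[0,0,0.0025],-1],
    [[0,0,0],[0,0,0.0025],-1],
    [[0,0,0],[0,0,0.0025],-1],
  ],
)

```text
t: 14.52
ee_pos: [0.5255, 0.0635, 0.0561]
tcp_rot: [0.0, 0.098, 0.995, 0.0]
ft_force: [-5.5, -0.4, 12.1]
finger_gap: 0.47
grasp_force: 27.2
```

Call:
apply_moves(
  deltas=[
    [[0,0,0],[0,0,-0.0015],-1],
    [[0,0,0],[0,0,-0.0015],-1],
    [[0,0,0],[0,0,-0.0015],0.05],
    [[0,0,0],[0,0,-0.0015],0.15],
    [[0,0,0],[0,0,-0.0015],0.3],
    [[0,0,0],[0,0,-0.0015],0.5],
    [[0,0,0],[0,0,-0.0015],0.8],
    [[0,0,0],[0,0,-0.0015],0.8],
    [[0,0,0],[0,0,-0.0015],0.8],
    [[0,0,0],[0,0,-0.04],0.8],
    [[0,0,0],[0,0,-0.1],0.8],
    [[0,0,0],[0,0,-0.18],0.8],
    [[0,0,0],[0,0,-0.26],0.8],
    [[0,0,0],[0,0,-0.34],0.8],
    [[0,0,0],[0,0,-0.42],0.8],
    [[0,0,0],[0,0,-0.44],0.8],
    [[0,0,0],[0,0,-0.44],0.8],
  ],
)

```text
t: 15.93
ee_pos: [0.5261, 0.0636, 0.234]
tcp_rot: [0.002, 0.098, 0.995, 0.0]
ft_force: [0.1, 0.7, -0.3]
finger_gap: 0.901
grasp_force: 0.0
```

```bash
python3 - <<'E'
from d import *
print(rel([.5431,.236,.231],78.8))
a=camera('scene')[130:225,205:332]
cv2.imwrite('pics/s6.png',cv2.resize(a,(800,598),interpolation=cv2.INTER_CUBIC)[...,::-1])
E
```

```text
([0.002, 0.008, 0.0], [0.0421, 0.431, 0.0079])
```

View pics/s6.png

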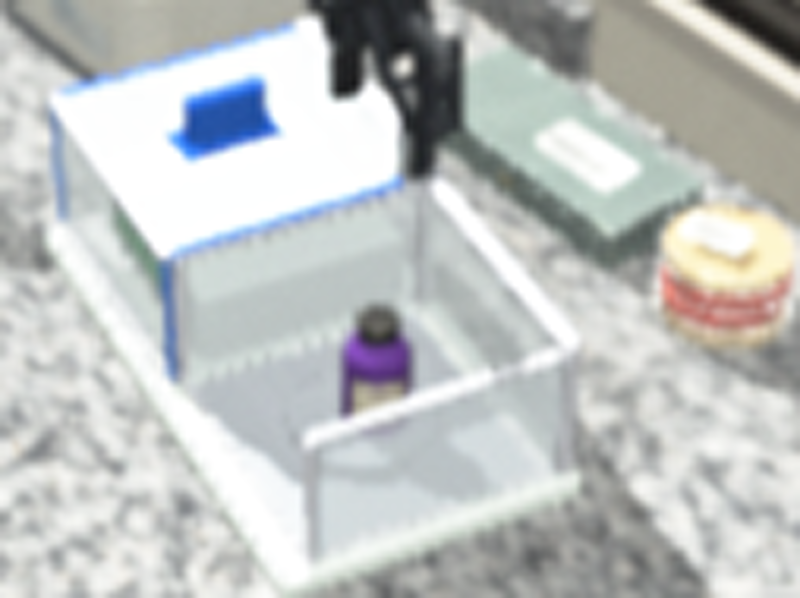

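The bottle stands upright on the pan (~(377,370) in the crop). Now to the handle again.

Call:
apply_moves(
  deltas=[
    [[0,0,0],[0.042,0.431,0],1],
    [[0,0,0],[0.042,0.431,0],1],
    [[0,0,0],[0.042,0.431,0],1],
    [[0,0,0],[0.042,0.431,0],1],
    [[0,0,0],[0.042,0.431,0],1],
    [[0,0,0],[0.042,0.431,0],1],
    [[0,0,0],[0.042,0.431,0],1],
    [[0,0,0],[0.042,0.431,0.1],1],
    [[0,0,0],[0.042,0.431,0.16],1],
    [[0,0,0],[0.042,0.431,0.208],1],
    [[0,0,0],[0.042,0.431,0.208],1],
    [[0,0,0],[0.042,0.431,0.208],1],
    [[0,0,0],[0.042,0.431,0.208],0],
    [[0,0,0],[0.042,0.431,0.208],-0.5],
    [[0,0,0],[0.042,0.431,0.208],-1],
    [[0,0,0],[0.042,0.431,0.208],-1],
    [[0,0,0],[0.042,0.431,0.208],-1],
    [[0,0,0],[0.042,0.431,0.208],-1],
    [[0,0,0],[0.042,0.431,0.208],-1],
    [[0,0,0],[0.042,0.431,0.208],-1],
  ],
  force=30,
)

```text
t: 17.65
ee_pos: [0.5424, 0.236, 0.1484]
tcp_rot: [0.0, 0.098, 0.995, 0.0]
ft_force: [-1.5, -1.6, 5.9]
finger_gap: 0.157
grasp_force: 31.0
```

Call:
apply_moves(
  deltas=[
    [[0,0,0],[0,-0.03,0],-1],
    [[0,0,0],[0,-0.07,0],-1],
    [[0,0,0],[0,-0.11,0],-1],
    [[0,0,0],[0,-0.15,0],-1],
    [[0,0,0],[0,-0.19,0],-1],
    [[0,0,0],[0,-0.23,0],-1],
    [[0,0,0],[0,-0.27,0],-1],
    [[0,0,0],[0,-0.31,0],-1],
    [[0,0,0],[0,-0.35,0],-1],
    [[0,0,0],[0,-0.38,0],-1],
    [[0,0,0],[0,-0.4,0],-1],
    [[0,0,0],[0,-0.412,0],-1],
    [[0,0,0],[0,-0.418,0],-1],
    [[0,0,0],[0,-0.423,0],-1],
    [[0,0,0],[0,-0.427,0],-1],
    [[0,0,0],[0,-0.427,0],-1],
    [[0,0,0],[0,-0.427,0],-1],
  ],
)

```text
t: 19.07
ee_pos: [0.5091, 0.0692, 0.1484]
tcp_rot: [0.0, 0.097, 0.995, 0.001]
ft_force: [-3.3, 7.9, 5.6]
finger_gap: 0.157
grasp_force: 31.4
```

Call:
apply_moves(
  deltas=[
    [[0,0,0],[0,-0.002,0],-1],
    [[0,0,0],[0,-0.005,0],-1],
    [[0,0,0],[0,-0.005,0],-1],
    [[0,0,0],[0,-0.005,0],-1],
  ],
)

```text
t: 19.4
ee_pos: [0.509, 0.069, 0.1483]
tcp_rot: [0.0, 0.097, 0.995, 0.003]
ft_force: [2.3, 26.4, 4.0]
finger_gap: 0.159
grasp_force: 31.4
```

At the stop (170 mm travelled). Release and retreat.

Call:
apply_moves(
  deltas=[
    [[0,0,0],[0,0.006,0],-1],
    [[0,0,0],[0,0.006,0],0],
    [[0,0,0],[0,0.006,0],1],
    [[0,0,0],[0,0.006,0],1],
    [[0,0,0],[0,0.006,0],1],
    [[0,0,0],[0,0.006,0],1],
    [[0,0,0],[0,0.006,0],1],
    [[0,0,0],[0,0.006,-0.08],1],
    [[0,0,0],[0,0.006,-0.16],1],
    [[0,0,0],[0,0.006,-0.24],1],
    [[0,0,0],[0,0.006,-0.3],1],
    [[0,0,0],[0,0.006,-0.3],1],
    [[0,0,0],[0,0.006,-0.3],1],
  ],
)

```text
t: 20.48
ee_pos: [0.5096, 0.0687, 0.2691]
tcp_rot: [0.001, 0.098, 0.995, 0.0]
ft_force: [-0.3, -0.7, -0.9]
finger_gap: 1.0
grasp_force: 0.0
```

```bash
python3 - <<'E'
from d import *
a=camera('scene')[130:280,185:385]
cv2.imwrite('pics/s7.png',cv2.resize(a,(800,600),interpolation=cv2.INTER_CUBIC)[...,::-1])
E
```

```text
(no output)
```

View pics/s7.png

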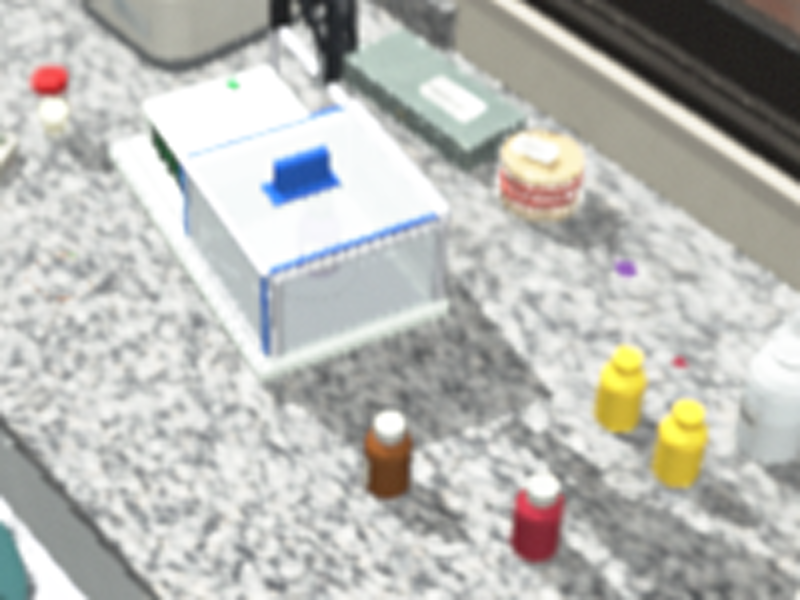

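The guard is fully shut: its right edge (270–440, 265–215) now meets the right wall. The bottle shows faintly inside, and the bystanders stand where they were.

```bash
python3 -c "
from bench import *
print(close_job())"
```

```text
the job is handed in; nothing more can be done
None
```

The purple bottle is upright on the pan with the guard fully shut over it and the gripper clear; the job was handed in at about 20.5 s of the 64 s, with no verdict returned.

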